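# Demagnetise a screwdriver at the bench

### The job

The large screwdriver has become magnetised and drags screws along, so treat it with the bench demagnetiser: switch the demagnetiser on by flipping its toggle away from the front of the housing, dip the tip of the screwdriver's blade well down into the open coil well (clearly below the rim) for about a second, and slowly draw it out again, gently and without jabbing the coil. The tip may be in the well only while the coil is switched on; take it at least a hand's breadth away, then flip the toggle back to off and leave the screwdriver lying on the bench about where it was, with the other things undisturbed.

Things in the scene. Friction and masses are not known exactly. Their poses are not given: they have to be found in the camera images.
- demag: Bench demagnetiser, fixed: flat grey housing 130 x 190 mm (x, y), 44 mm high, with a round black coil well on top at its left and a steel toggle switch on top at its right. Origin: centre of its underside, at bench height; x points from its front to its back (away from the robot at yaw 0), y to its left, z up. A lead leaves its back.
- well_rim (a point): Centre of the mouth of the coil well, at rim height, 88 mm above the bench. The well is a round blind cup, inside diameter 56 mm, outside 80 mm, 40 mm deep, white inside; it stands on the housing at x +5, y +45 mm of the demagnetiser. Its axis is vertical.
- toggle (a joint): Angle of the toggle (rad): 0 = off, lever leaning 0.35 rad to the front of the housing (its -x); 0.70 = on, leaning 0.35 rad to the back (+x). An over-centre spring snaps it to the nearer end past the middle (0.35); about 2 to 3 N at its end moves it.
- toggle_end (a point): Upper end of the toggle lever: a steel bat handle 40 mm long from its pivot, 10 mm thick at the end, 7 mm at the root. The pivot lies at x -8, y -55, z 51 mm of the demagnetiser (bush around it up to z 55 mm); the end is about 89 mm above the bench and travels 27 mm along the demagnetiser's x.
- driver: The large screwdriver, 174 mm long, lying on the bench. Origin: underside, middle of its length; the tool lies along its y axis: handle (85 mm long, 26 mm wide, 24 mm high) from y +2 to +87 mm, steel blade 5 mm thick from y +2 to its tip at y -87 mm, axis 12 mm above its underside. 80 g.
- driver_tip (a point): Tip of the large screwdriver's blade, on its axis. Axes as driver (blade points to -y).
- driver_grip (a point): Good grasp point on the axis of the large screwdriver's handle, 127 mm from the tip, handle 26 mm thick there. Axes as driver.
- small_driver: Small screwdriver, 94 mm long, grip 11 mm thick; a bystander. Origin at its underside's centre, lies along its y.
- brush: Flat black brush, 146 x 27 x 8 mm; a bystander. Origin at its underside's centre, lies along its y.
- dish: Round metal dish with screws, 72 mm across, 18 mm high; a bystander. Origin at its underside's centre.
- bottle: White bottle, 64 mm across, 132 mm high, upright; a bystander. Origin at its underside's centre.
- cutter: Side cutters, 134 x 55 x 12 mm; a bystander. Origin at its underside's centre, lies along its y.
- loupe: Black eye loupe standing on its wide rim, 37 mm across, 35 mm high; a bystander. Origin at its underside's centre.

How it is judged:
By the outcome, as a careful person would: the job done as asked, in the order asked, and still so for the second after the job is handed in, with the robot touching nothing.
It also fails if it takes over 61 s, if anything falls off the work surface, if the arm or the gripper's body presses on something with over 40 N, if the wrist force passes 120 N, or if a joint passes its speed limit or range.

### The arm

A 6-joint arm with a two-finger parallel gripper is mounted at the origin on a cart in front of the work surface, level with it; the furniture and walls round the work are solid. World frame = base frame: x ahead of the robot, y to its left, z up, the work surface at z = 0. Lengths are in m, angles in rad, forces in N, time in s.
With the tool pointing down it reaches from about 0.35 to 0.775 m from the base axis. Payload 5.5 kg.
Tool frame: the origin (TCP) lies between the finger pads; the fingertips stand 8 mm ahead of it and the grasp point (between the pads) lies 11 mm behind it; z points along the fingers, y is the line along which they close (so a half turn about z gives the same grasp; the last joint's range is limited). The gripper opens to 85 mm and grips with 20 to 120 N. Pads are 22 mm wide; open, the fingers measure 114 mm over their backs; the gripper's body (76 mm by 85 mm) begins 54 mm behind the grasp point. The pads swing forward as they close: fully open they stand 13 mm farther back than shut.
Start: joints at [1.15, 0.313, 0.046, 1.304, 0, 1.431], TCP at [0.159, 0.553, 0.239] pointing down, gripper open.
Joint ranges: [-2.76, 2.76], [-0.86, 1.69], [-1.03, 1.26], [-2.2, 2.34], [-1.47, 1.5], [-3.14, 3.14]. Speed limits (rad/s): [2.57, 2.57, 3.14, 3.14, 3.14, 3.14].

### API

Orientations are given as a unit quaternion [w, x, y, z].
In Python, from workcell import env gives the robot as it stands.
- The arm moves only by the tool move_arm, never from a script. Its argument "moves" is one flat list of numbers, 5 for each row, row after row: the shift along the world's x, y, z in m, then the turn about the world's z in rad, then the finger opening in m, from 0 to 0.0854. A call has 1 to 12 rows; each row is the pose to reach, as a shift and turn from the pose commanded when the call began; what a row does not reach only later rows make up. A row lasts 1/12 s, in which the tool goes at most 41.7 mm and 7.16 degrees, less where a joint would pass 70% of its speed; a pose out of reach is approached as far as the arm can. A call with a gripper value outside its range is refused whole. The fingers move at their own pace and stop on an object; "newtons" is the grip in N (left out, the last holds). Time passes only in rows, so rows that repeat a pose let the fingers close. It gives the time, the measured TCP pose, the force, the opening and the grip force at its end, in the units of the state.
- env.get_state(): the state, without advancing time (a new reading comes with each control period).
- env.read_camera(name): name is "scene" or "top" or "wrist"; returns a dict with "pixels" (480x640x3 uint8, red, green, blue), "camera_matrix" (3x3 intrinsics, pixels), "rvec" (rotation vector, rad) and "tvec" (3), from world to camera coordinates, as OpenCV has them. Camera axes: x right, y down, z forward; pixel columns grow to the right and rows downward; lengths in m; the calibration is good to about 2 mm. A picture is of the moment at which its call begins. There is no depth.
- env.hand_in(): hands the job in; it is judged then, once.
The state is a dict: "clock": time; "joint_pos": joint angles; "qvel": joint speeds; "tau": joint torques, N m; "tcp_pos": TCP position; "orientation": TCP orientation; "wrist_force": force on the tool from outside, world axes, zero at the start; "ft_torque": the same for the moment, N m; "finger_gap": finger opening in m; "grip_force": force on a finger pad.
Only numpy, scipy, OpenCV 4.12 (cv2) and the standard library are available. Lean on these libraries where they do the work, as an engineer would, in place of code of your own. Each camera call takes 0.05 s, during which the arm holds its last target. There are 200 camera calls.

## Working session

There is one attempt and no reset: what is moved stays moved. The work goes in short steps, Python scripts to look and compute and a tool call to move; the robot and the scene stay as the last step left them, time stands still between calls to the robot, and variables do not carry over. Pictures are saved under pics/ and viewed, at most 10 in all, crops included, and the job is handed in when it is done.

Besides the shell and the picture viewer there is one more tool, called after ">>>" in YAML: its name, and indented under it one key for each argument. move_arm: Moves the arm, as the interface text tells. Its arguments: {"type":"object","properties":{"moves":{"type":"array"},"newtons":{"type":"number"}},"required":["moves"]}

```bash
mkdir -p pics; ls; cat > h.py <<'E'
import numpy as np, cv2
from workcell import env
def cam(n):
    c=env.read_camera(n); return c
def save(c,f,crop=None,k=1):
    im=c["pixels"][:,:,::-1]
    if crop: x0,y0,x1,y1=crop; im=im[y0:y1,x0:x1]
    if k!=1: im=cv2.resize(im,None,fx=k,fy=k,interpolation=cv2.INTER_CUBIC)
    cv2.imwrite("pics/"+f,im)
def ray(c,uv,z):
    R=cv2.Rodrigues(np.array(c["rvec"],float))[0];t=np.array(c["tvec"],float).ravel()
    K=np.array(c["camera_matrix"]);d=R.T@np.linalg.solve(K,[uv[0],uv[1],1.]);o=-R.T@t
    return o+d*(z-o[2])/d[2]
def proj(c,p):
    return cv2.projectPoints(np.array([p],float),np.array(c["rvec"],float),np.array(c["tvec"],float),np.array(c["camera_matrix"],float),None)[0].ravel()
E
python3 - <<'E'
from h import *
import pickle
for n in("scene","top"):
    c=cam(n);save(c,n+"0.png");pickle.dump(c,open(n+".pkl","wb"))
    print(n,c["camera_matrix"],-cv2.Rodrigues(np.array(c["rvec"],float))[0].T@np.array(c["tvec"]).ravel())
print(env.get_state())
E
```

```text
pics
scene [[526.51305403   0.         313.76900877]
 [  0.         526.51305403 244.74779533]
 [  0.           0.           1.        ]] [-0.33251064 -0.6607774   1.01217169]
top [[462.17622798   0.         327.55134627]
 [  0.         462.17622798 232.62284218]
 [  0.           0.           1.        ]] [ 0.33268387 -0.11584579  1.13350139]
{'clock': 0.1, 'joint_pos': array([1.15039221e+00, 3.13967816e-01, 4.51061930e-02, 1.30357077e+00,
       2.18990266e-05, 1.43119724e+00]), 'qvel': array([-0.00105306, -0.00181986,  0.00364896, -0.00135731, -0.00081204,
       -0.00031248]), 'tau': array([ 3.51351351e-03, -4.81725526e+01,  2.99243474e+01,  1.27801191e-02,
       -5.16224418e-05,  1.78416207e-05]), 'tcp_pos': array([0.15917797, 0.55208911, 0.23847938]), 'orientation': array([-2.36593037e-04,  1.39941639e-01,  9.90159416e-01, -7.83151013e-04]), 'wrist_force': array([ 0.10665678, -0.07386968,  0.58259644]), 'ft_torque': array([-0.00665489, -0.01833224,  0.03993766]), 'grip_force': 0.0, 'finger_gap': 0.08554396266737105}
```

View pics/scene0.png

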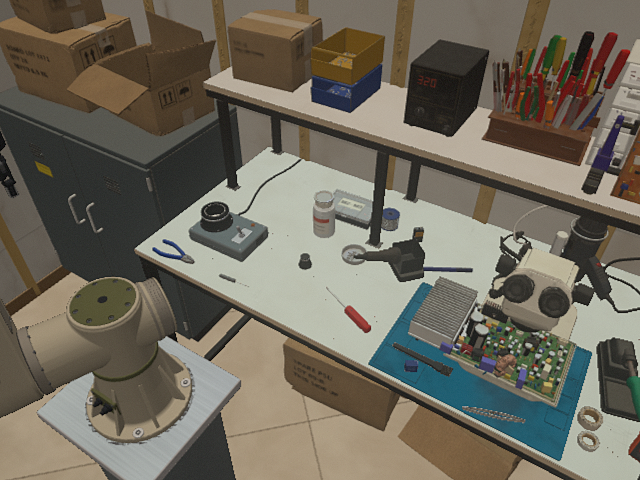

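View pics/top0.png

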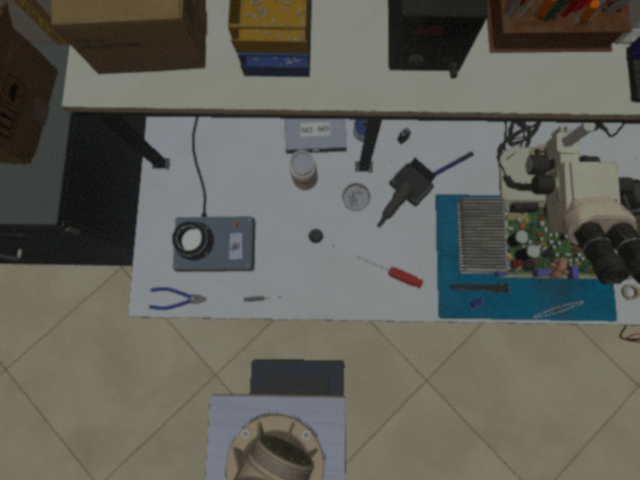

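Top view: the red driver's handle is at about (390..424, 269..286) and its tip at about (357,257). The demagnetiser's housing spans (174..254, 217..270), with the well near (191,239) and the toggle near (235,235). I'll enlarge these.

```bash
python3 - <<'E'
from h import *
import pickle
c=pickle.load(open("top.pkl","rb"));s=pickle.load(open("scene.pkl","rb"))
im=c["pixels"][:,:,::-1]; a=cv2.resize(im[205:285,165:265],(790,632)[:2],interpolation=cv2.INTER_CUBIC)
a=cv2.resize(im[205:285,165:265],None,fx=4,fy=4,interpolation=cv2.INTER_CUBIC)
b=cv2.resize(im[240:300,345:435],None,fx=4,fy=4,interpolation=cv2.INTER_CUBIC)
ims=s["pixels"][:,:,::-1]
d=cv2.resize(ims[190:265,180:280],None,fx=4,fy=4,interpolation=cv2.INTER_CUBIC)
e=cv2.resize(ims[280:340,315:390],None,fx=4,fy=4,interpolation=cv2.INTER_CUBIC)
o=np.zeros((600,800,3),np.uint8)
o[:300,:400]=a[:300];o[:240,400:760]=b;o[300:600,:400]=d;o[300:540,400:700]=e
cv2.imwrite("pics/z.png",o)
E
```

```text
(no output)
```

View pics/z.png

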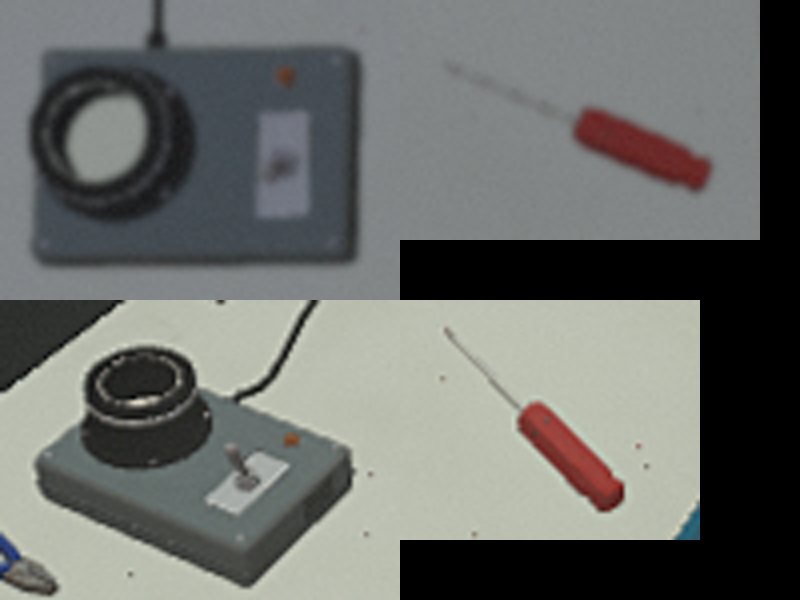

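```bash
python3 - <<'E'
from h import *
import pickle
c=pickle.load(open("top.pkl","rb"));s=pickle.load(open("scene.pkl","rb"))
A=lambda x,y:(165+x/4-.4,205+y/4-.4); B=lambda x,y:(345+(x-400)/4-.4,240+y/4-.4)
D=lambda x,y:(180+x/4-.4,190+(y-300)/4-.4); E=lambda x,y:(315+(x-400)/4-.4,280+(y-300)/4-.4)
def p(n,cc,uv,z):
    r=ray(cc,uv,z);print(n,r.round(4));return r
k=[p("corner",c,A(*q),.044) for q in((43,50),(358,50),(355,262),(36,262))]
k2=[p("scorner",s,D(*q),.044) for q in((38,462),(245,548),(352,455))]
p("rim in top",c,A(97,138),.088);p("rim s",s,D(140,382),.088)
p("tog t",c,A(272,172),.089);p("tog s",s,D(232,450),.089)
t=p("tip",c,B(446,66),.012);h=p("hend",c,B(702,174),.012);print(np.linalg.norm(t-h))
t2=p("tip s",s,E(446,330),.012);h2=p("hend s",s,E(613,497),.012);print(np.linalg.norm(t2-h2))
p("handle front",c,B(580,120),.012);p("hfront s",s,E(527,413),.012)
m=np.mean(k,0);print(m,[np.linalg.norm(k[i]-k[(i+1)%4]) for i in range(4)],np.arctan2(*(k[0]-k[3])[[1,0]]),np.arctan2(*(-(k[0]-k[1]))[[0,1]]),np.arctan2(*(-(k[3]-k[2]))[[0,1]]))
# bystanders
for n,uv,z in(("bottle",(303,165),.132),("loupe",(316,236),.035),("dish",(356,196),.018),("cut1",(150,290),.006),("cut2",(205,299),.006),("small",(245,299),.005),("small2",(282,296),.005),("probe",(380,226),.01)):p(n,c,uv,z)
E
```

```text
corner [0.5646 0.2556 0.044 ]
corner [0.5676 0.0657 0.044 ]
corner [0.4396 0.0617 0.044 ]
corner [0.4366 0.2501 0.044 ]
scorner [0.4371 0.2493 0.044 ]
scorner [0.4447 0.0691 0.044 ]
scorner [0.5624 0.0655 0.044 ]
rim in top [0.5042 0.2057 0.088 ]
rim s [0.5062 0.2066 0.088 ]
tog t [0.4859 0.1041 0.089 ]
tog s [0.4814 0.1039 0.089 ]
tip [ 0.4811 -0.1827  0.012 ]
hend [ 0.4178 -0.3377  0.012 ]
0.16749421171447346
tip s [ 0.4817 -0.1794  0.012 ]
hend s [ 0.4177 -0.3364  0.012 ]
0.16953994959444862
handle front [ 0.4493 -0.2643  0.012 ]
hfront s [ 0.448  -0.2594  0.012 ]
[0.50213616 0.15824406 0.044     ] [np.float64(0.18995275405819662), np.float64(0.12806031860459358), np.float64(0.18837886465688197), np.float64(0.12810487152144964)] 0.04316587355967465 3.1256517536301827 3.125591372974494
bottle [ 0.671  -0.0543  0.132 ]
loupe [ 0.5253 -0.0843  0.035 ]
dish [ 0.631  -0.1813  0.018 ]
cut1 [0.391  0.3164 0.006 ]
cut2 [0.3716 0.1816 0.006 ]
small [0.3732 0.0851 0.005 ]
small2 [ 0.3818 -0.0042  0.005 ]
probe [ 0.5574 -0.2416  0.01  ]
```

>>> move_arm:
  moves: [0.286, -0.449, -0.05, 0.28, 0, 0.286, -0.449, -0.05, 0.28, 0, 0.286, -0.449, -0.05, 0.28, 0, 0.286, -0.449, -0.05, 0.28, 0, 0.286, -0.449, -0.05, 0.28, 0, 0.286, -0.449, -0.05, 0.28, 0, 0.286, -0.449, -0.05, 0.28, 0, 0.286, -0.449, -0.05, 0.28, 0, 0.286, -0.449, -0.05, 0.28, 0, 0.286, -0.449, -0.05, 0.28, 0, 0.286, -0.449, -0.05, 0.28, 0, 0.286, -0.449, -0.05, 0.28, 0]
  newtons: 20

```text
clock: 1.1
tcp_pos: [0.4254, 0.1336, 0.1926]
orientation: [-0.0, 0.0, 1.0, 0.0]
wrist_force: [0.5, 1.1, -0.1]
finger_gap: 0.0001
grip_force: 0.0
```

>>> move_arm:
  moves: [0.021, -0.031, -0.11, 0, 0, 0.021, -0.031, -0.11, 0, 0, 0.021, -0.031, -0.11, 0, 0, 0.021, -0.031, -0.11, 0, 0, 0.035, -0.031, -0.11, 0, 0, 0.045, -0.031, -0.11, 0, 0, 0.053, -0.031, -0.11, 0, 0, 0.06, -0.031, -0.11, 0, 0, 0.064, -0.031, -0.11, 0, 0, 0.064, -0.031, -0.11, 0, 0, 0.045, -0.031, -0.11, 0, 0, 0.02, -0.031, -0.1, 0, 0]

```text
clock: 2.1
tcp_pos: [0.4454, 0.1046, 0.0921]
orientation: [-0.0, 0.0, 1.0, 0.0]
wrist_force: [-1.2, -0.8, 0.5]
finger_gap: -0.0004
grip_force: 0.0
```

```bash
python3 - <<'E'
from h import *
c=cam("scene");im=c["pixels"][:,:,::-1]
a=cv2.resize(im[185:275,170:280],None,fx=4,fy=4,interpolation=cv2.INTER_CUBIC)
w=cam("wrist")["pixels"][:,:,::-1]
o=np.zeros((480,780,3),np.uint8);o[:360,:440]=a;o[:255,440:]=cv2.resize(w,(340,255));cv2.imwrite("pics/t1.png",o)
c=cam("top")
for z in(.3,.4,.5):print(ray(c,(200,112),z),ray(c,(330,112),z))
for v in(316,318,320,322):print(ray(c,(300,v),0))
E
```

```text
[0.71772036 0.13645136 0.3       ] [ 0.72167938 -0.1138882   0.3       ]
[0.67152529 0.10618181 0.4       ] [ 0.67500933 -0.11412306  0.4       ]
[0.62533023 0.07591226 0.5       ] [ 0.62833928 -0.11435793  0.5       ]
[ 0.33485077 -0.04872054  0.        ]
[ 0.33010521 -0.04884777  0.        ]
[ 0.32536692 -0.04897481  0.        ]
[ 0.3206359  -0.04910165  0.        ]
```

View pics/t1.png

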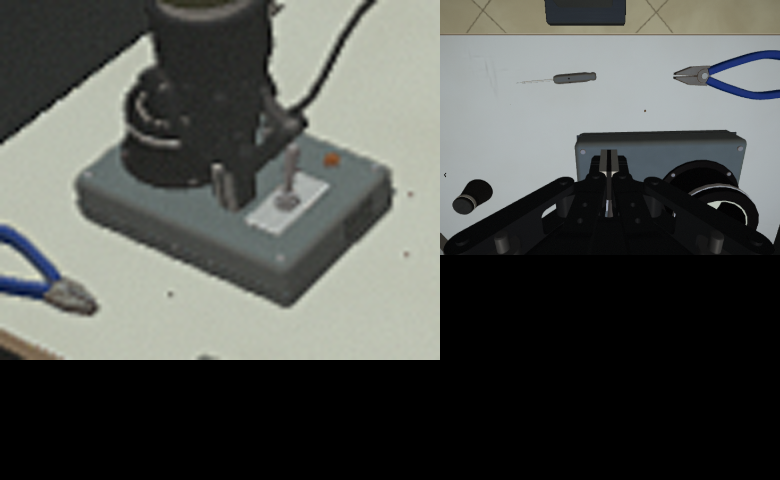

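>>> move_arm:
  moves: [-0.01, 0, 0.04, 0, 0, -0.011, -0.38, 0.07, 1.183, 0.06, -0.011, -0.38, 0.07, 1.183, 0.06, -0.011, -0.38, 0.07, 1.183, 0.06, -0.011, -0.38, 0.07, 1.183, 0.06, -0.011, -0.38, 0.07, 1.183, 0.06, -0.011, -0.38, 0.07, 1.183, 0.06, -0.011, -0.38, 0.07, 1.183, 0.06, -0.011, -0.38, 0.07, 1.183, 0.06, -0.011, -0.403, 0.02, 1.183, 0.06, -0.011, -0.403, 0.0, 1.183, 0.06, -0.011, -0.403, 0.0, 1.183, 0.06]

```text
clock: 3.25
tcp_pos: [0.4353, -0.29, 0.1003]
orientation: [0.001, -0.56, 0.829, -0.002]
wrist_force: [0.7, -0.2, -0.7]
finger_gap: 0.0596
grip_force: 0.0
```

```bash
python3 - <<'E'
from h import *
st=env.get_state();print(st["tcp_pos"],st["orientation"],st["finger_gap"])
c=cam("scene");print(proj(c,(.509,.103,.089)),proj(c,(.4815,.103,.089)),c["pixels"][222:227,250:256].max((0,1)))
save(cam("wrist"),"w1.png")
E
```

```text
[ 0.43534727 -0.28997562  0.10034097] [ 5.30283859e-04 -5.59608195e-01  8.28754374e-01 -2.13883648e-03] 0.059587552608960453
[244.14304837 221.75589378] [237.88788608 227.19545081] [139 134 128]
```

View pics/w1.png

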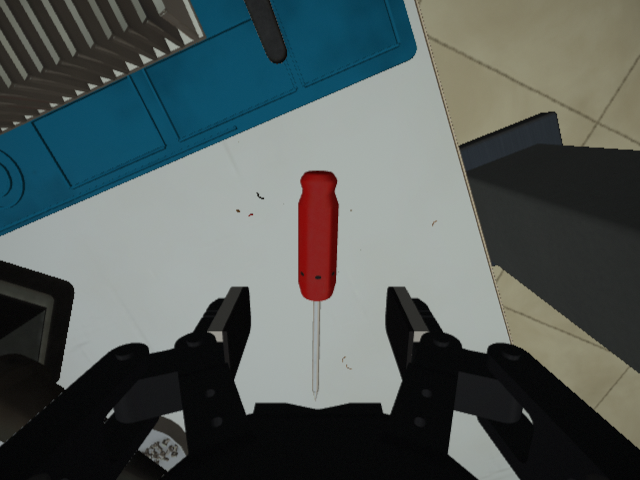

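Toggle end at (243,222) matches the predicted "on" position (244,222). In the wrist view the driver is centred between the fingers, butt at (319,172), tip at (316,398).

```bash
python3 - <<'E'
from h import *
c=cam("wrist")
t=ray(c,(316,399),.012);b=ray(c,(319,172),.016);print(t,b,np.linalg.norm((t-b)[:2]),np.degrees(np.arctan2(*(t-b)[[1,0]])))
u=(t-b);u[2]=0;u/=np.linalg.norm(u);print("grip",t-u*.127,t-u*.135)
print(proj(c,env.get_state()["tcp_pos"]))
for p in((495,265),(455,130)):print("edge",ray(c,p,0))
E
```

```text
[ 0.48280496 -0.17445701  0.012     ] [ 0.41387663 -0.33534363  0.016     ] 0.17503034022477518 66.8083531198637
grip [ 0.43279136 -0.29119449  0.012     ] [ 0.42964089 -0.29854804  0.012     ]
[318.93354513 312.89222718]
edge [ 0.32304775 -0.22383194  0.        ]
edge [ 0.32401198 -0.32481643  0.        ]
```

>>> move_arm:
  moves: [-0.003, -0.007, -0.04, 0, 0.06, -0.003, -0.007, -0.07, 0, 0.06, -0.003, -0.007, -0.082, 0, 0.06, -0.003, -0.007, -0.088, 0, 0.06, -0.003, -0.007, -0.088, 0, 0.06, -0.003, -0.007, -0.088, 0, 0.02, -0.003, -0.007, -0.088, 0, 0.02, -0.003, -0.007, -0.088, 0, 0.02, -0.003, -0.007, -0.088, 0, 0.02, -0.003, -0.007, -0.088, 0, 0.02]
  newtons: 20

```text
clock: 4.23
tcp_pos: [0.4324, -0.2944, 0.0136]
orientation: [0.001, -0.557, 0.83, -0.001]
wrist_force: [1.1, 1.0, 6.7]
finger_gap: 0.0246
grip_force: 19.6
```

>>> move_arm:
  moves: [0, 0, 0.01, 0, 0.02, 0, 0, 0.03, 0, 0.02, 0, 0, 0.06, 0, 0.02, 0, 0, 0.09, 0, 0.02, 0, 0, 0.12, 0, 0.02, 0, 0, 0.15, 0, 0.02, 0, 0, 0.17, 0, 0.02, 0, 0, 0.18, 0, 0.02, 0, 0, 0.18, 0, 0.02]

```text
clock: 4.98
tcp_pos: [0.4321, -0.2947, 0.1948]
orientation: [0.0, -0.557, 0.83, -0.002]
wrist_force: [0.6, 0.8, -0.4]
finger_gap: 0.0247
grip_force: 20.0
```

```bash
python3 - <<'E'
from h import *
st=env.get_state();print(st["tcp_pos"],st["wrist_force"],st["ft_torque"],st["finger_gap"])
s=cam("scene");w=cam("wrist");x,y=proj(s,st["tcp_pos"]).astype(int);print(x,y)
im=s["pixels"][:,:,::-1];a=cv2.resize(im[y-75:y+75,x-50:x+50],None,fx=4,fy=4,interpolation=cv2.INTER_CUBIC)
o=np.zeros((600,800,3),np.uint8);o[:600,:400]=a;o[:300,400:]=cv2.resize(w["pixels"][:,:,::-1],(400,300));cv2.imwrite("pics/l1.png",o)
E
```

```text
[ 0.43210673 -0.2946721   0.19481845] [ 0.55246944  0.82512125 -0.44835092] [ 0.00635481 -0.07444583 -0.00295702] 0.024650390807762632
359 264
```

View pics/l1.png

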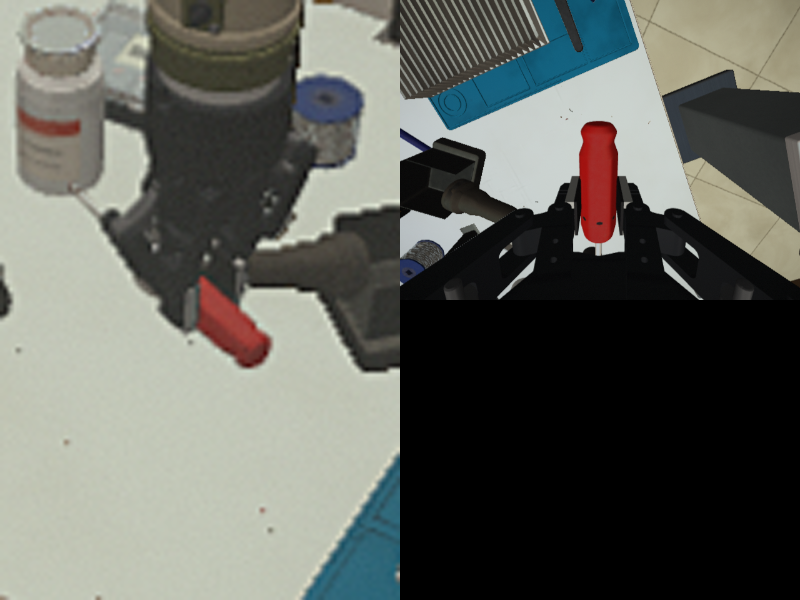

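The driver is held level with the tip at about (327,235) in scene pixels, so it does not swing by gravity. I'll tilt it in the grip by pressing its butt down over the front edge of the bench (x≈0.325).

>>> move_arm:
  moves: [-0.01, 0, 0, -0.125, 0.02, -0.02, -0.005, 0, -0.25, 0.02, -0.03, -0.005, 0, -0.375, 0.02, -0.04, -0.01, 0, -0.5, 0.02, -0.05, -0.01, 0, -0.625, 0.02, -0.06, -0.015, 0, -0.75, 0.02, -0.07, -0.015, 0, -0.875, 0.02, -0.08, -0.02, 0, -1.0, 0.02, -0.085, -0.02, 0, -1.125, 0.02, -0.09, -0.025, 0, -1.25, 0.02, -0.09, -0.025, 0, -1.375, 0.02, -0.09, -0.025, 0, -1.5, 0.02]

```text
clock: 6.08
tcp_pos: [0.3399, -0.3177, 0.1896]
orientation: [-0.002, 0.162, 0.987, 0.002]
wrist_force: [0.1, -0.2, -0.8]
finger_gap: 0.0243
grip_force: 20.0
```

>>> move_arm:
  moves: [0, 0, 0, -0.125, 0.02, 0, 0, 0, -0.25, 0.02, 0, 0, 0, -0.375, 0.02, 0, 0, 0, -0.5, 0.02, 0, 0, 0, -0.625, 0.02, 0, 0, 0, -0.75, 0.02, 0, 0, 0, -0.875, 0.02, 0, 0, 0, -1.0, 0.02, 0, 0, 0, -1.125, 0.02, 0, 0, 0, -1.25, 0.02, 0, 0, 0, -1.375, 0.02, 0, 0, 0, -1.5, 0.02]

```text
clock: 7.08
tcp_pos: [0.3402, -0.3175, 0.1895]
orientation: [-0.002, 0.791, 0.612, 0.0]
wrist_force: [0.2, 0.2, -1.7]
finger_gap: 0.0248
grip_force: 20.0
```

```bash
python3 - <<'E'
from h import *
st=env.get_state();q=st["orientation"];print(st["clock"],st["tcp_pos"],q,np.degrees(2*np.arctan2(q[2],q[1]))%360-90,st["joint_pos"])
E
```

```text
7.0833 [ 0.34017625 -0.31746211  0.18951703] [-2.20218327e-03  7.90729161e-01  6.12162187e-01  3.38486361e-05] -14.507769058813508 [-9.23674769e-01  1.28495839e-01 -3.14282084e-01  1.13242326e+00
  1.62840958e-05  9.00329859e-01]
```

>>> move_arm:
  moves: [-0.01, 0, 0, -0.12, 0.02, -0.02, 0, 0, -0.24, 0.02, -0.03, 0, 0, -0.36, 0.02, -0.042, -0.002, 0, -0.48, 0.02, -0.042, -0.002, -0.01, -0.6, 0.02, -0.042, -0.002, -0.03, -0.72, 0.02, -0.042, -0.002, -0.05, -0.84, 0.02, -0.042, -0.002, -0.08, -0.96, 0.02, -0.042, -0.002, -0.1, -1.08, 0.02, -0.042, -0.002, -0.12, -1.2, 0.02, -0.042, -0.002, -0.13, -1.318, 0.02, -0.042, -0.002, -0.14, -1.318, 0.02]

```text
clock: 8.08
tcp_pos: [0.2975, -0.3182, 0.0487]
orientation: [-0.002, 1.0, 0.0, -0.002]
wrist_force: [0.0, 0.2, -1.6]
finger_gap: 0.0241
grip_force: 20.1
```

>>> move_arm:
  moves: [0, 0, -0.015, 0, 0.02, 0, 0, -0.025, 0, 0.02, 0, 0, -0.032, 0, 0.02, 0, 0, -0.037, 0, 0.02, 0, 0, -0.041, 0, 0.02, 0, 0, -0.045, 0, 0.02, 0, 0, -0.045, 0, 0.02]

```text
clock: 8.67
tcp_pos: [0.2987, -0.3203, 0.0064]
orientation: [-0.0, 1.0, 0.003, -0.0]
wrist_force: [-2.4, 0.4, 0.4]
finger_gap: 0.0246
grip_force: 20.0
```

```bash
python3 - <<'E'
from h import *
st=env.get_state();q=st["orientation"];print(st["clock"],st["tcp_pos"],q,st["wrist_force"],st["ft_torque"],st["grip_force"],st["joint_pos"])
w=cam("wrist");s=cam("scene");x,y=proj(s,st["tcp_pos"]).astype(int)
a=cv2.resize(s["pixels"][y-75:y+75,x-60:x+60,::-1],(400,500),interpolation=cv2.INTER_CUBIC)
o=np.zeros((500,800,3),np.uint8);o[:,:400]=a;o[:300,400:]=cv2.resize(w["pixels"][:,:,::-1],(400,300));cv2.imwrite("pics/e1.png",o)
E
```

```text
8.6667 [ 0.29866129 -0.32034536  0.00643028] [-2.46406868e-04  9.99996036e-01  2.77132179e-03 -4.33163637e-04] [-2.44691116  0.41433057  0.40304295] [0.10486358 0.30901421 0.00537429] 20.033228807151318 [-1.00378763e+00  2.73233563e-01 -6.50948907e-01  6.47493569e-01
 -4.68500864e-04  2.13226257e+00]
```

View pics/e1.png

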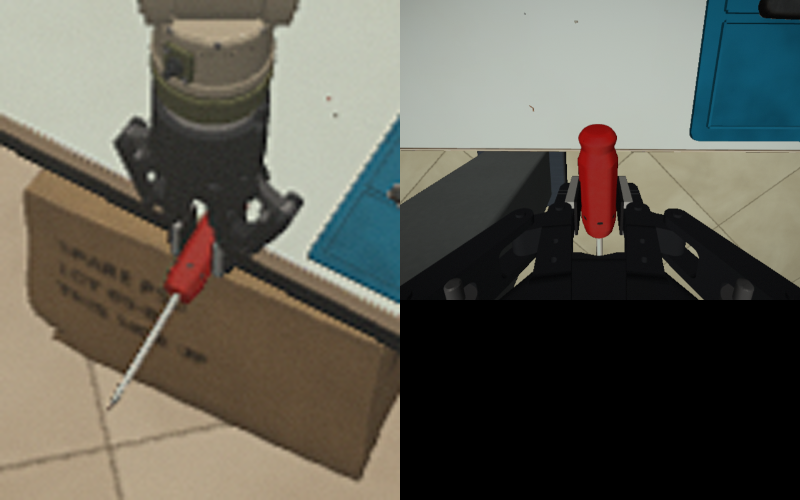

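>>> move_arm:
  moves: [0, 0, -0.003, 0, 0.02, 0, 0, -0.006, 0, 0.02, 0, 0, -0.009, 0, 0.02, 0, 0, -0.012, 0, 0.02, 0, 0, -0.012, 0, 0.02, 0, 0, -0.012, 0, 0.02]

```text
clock: 9.27
tcp_pos: [0.2994, -0.3211, -0.0052]
orientation: [0.0, 1.0, 0.003, 0.0]
wrist_force: [-1.7, -0.3, 1.9]
finger_gap: 0.0244
grip_force: 20.5
```

```bash
cat >> h.py <<'E'
def tipcrop(s,st,f):
    x,y=proj(s,st["tcp_pos"]).astype(int);x=min(max(x,60),580);y=min(max(y,75),405)
    print("origin",x-60,y-75,"scale 4")
    return cv2.resize(s["pixels"][y-75:y+75,x-60:x+60,::-1],(480,600),interpolation=cv2.INTER_CUBIC)
E
python3 - <<'E'
from h import *
st=env.get_state();print(st["clock"],st["tcp_pos"],st["wrist_force"],st["ft_torque"],st["grip_force"])
s=cam("scene");a=tipcrop(s,st,0);cv2.imwrite("pics/e2.png",a)
p=st["tcp_pos"]
for th in range(0,70,10):
    r=np.radians(th);print(th,proj(s,p+[-.13*np.cos(r),0,-.0015-.13*np.sin(r)]))
E
```

```text
9.2667 [ 0.29938341 -0.32110248 -0.00517506] [-1.67613017 -0.25434443  1.87925313] [-0.18136137  0.11049086 -0.04518117] 20.467414562897375
origin 277 290 scale 4
0 [306.46171642 408.27172358]
10 [307.0704808  413.12191178]
20 [308.61322867 416.31946411]
30 [310.99475971 417.83164767]
40 [314.09715242 417.69133486]
50 [317.78880983 415.98505842]
60 [321.93226885 412.84025967]
```

View pics/e2.png

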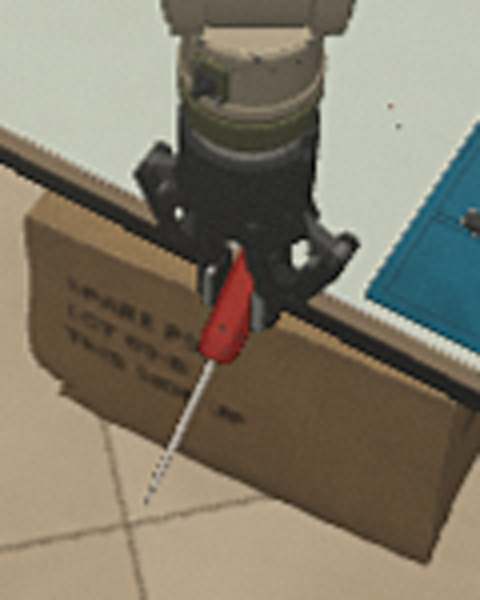

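Tip at about (313,415) in scene pixels, which is roughly 40° down-tilt. I'll add a little more.

>>> move_arm:
  moves: [0.001, 0, -0.002, 0, 0.02, 0.002, 0, -0.004, 0, 0.02, 0.003, 0, -0.005, 0, 0.02, 0.003, 0, -0.005, 0, 0.02, 0.003, 0, -0.005, 0, 0.02]

```text
clock: 9.73
tcp_pos: [0.3014, -0.3209, -0.0104]
orientation: [0.0, 1.0, 0.003, -0.001]
wrist_force: [-5.1, -3.2, 2.4]
finger_gap: 0.0243
grip_force: 21.0
```

```bash
python3 - <<'E'
from h import *
st=env.get_state();print(st["clock"],st["tcp_pos"],st["wrist_force"],st["grip_force"])
E
```

```text
9.7333 [ 0.30137731 -0.32089266 -0.01042841] [-5.12311304 -3.15176701  2.43906424] 20.998582447646186
```

>>> move_arm:
  moves: [0, 0, 0.02, 0, 0.02, 0, 0, 0.05, 0, 0.02, 0, 0, 0.09, 0, 0.02, 0, 0, 0.13, 0, 0.02, 0, 0, 0.17, 0, 0.02, 0, 0, 0.21, 0, 0.02, 0.02, 0.02, 0.245, 0, 0.02, 0.045, 0.045, 0.27, 0, 0.02, 0.065, 0.075, 0.28, 0.12, 0.02, 0.085, 0.105, 0.28, 0.24, 0.02, 0.1, 0.135, 0.28, 0.36, 0.02, 0.115, 0.17, 0.28, 0.48, 0.02]

```text
clock: 10.73
tcp_pos: [0.4184, -0.1492, 0.2696]
orientation: [-0.0, 0.97, 0.243, 0.001]
wrist_force: [0.5, 0.3, -0.5]
finger_gap: 0.0244
grip_force: 20.6
```

>>> move_arm:
  moves: [0.007, 0.035, 0, 0.09, 0.02, 0.015, 0.07, 0, 0.18, 0.02, 0.022, 0.108, 0, 0.27, 0.02, 0.03, 0.146, 0, 0.36, 0.02, 0.037, 0.184, 0, 0.45, 0.02, 0.045, 0.222, 0, 0.54, 0.02, 0.052, 0.26, 0, 0.63, 0.02, 0.06, 0.3, 0, 0.72, 0.02, 0.07, 0.34, 0, 0.82, 0.02, 0.08, 0.38, 0, 0.92, 0.02, 0.085, 0.415, 0, 1.02, 0.02, 0.09, 0.44, 0, 1.09, 0.02]

```text
clock: 11.73
tcp_pos: [0.5066, 0.2932, 0.2685]
orientation: [-0.001, 0.703, 0.711, -0.0]
wrist_force: [0.8, 0.7, -0.8]
finger_gap: 0.024
grip_force: 20.6
```

```bash
python3 - <<'E'
from h import *
st=env.get_state();q=st["orientation"];print(st["clock"],st["tcp_pos"],q,st["wrist_force"],st["finger_gap"])
s=cam("scene");t=cam("top");a=tipcrop(s,st,0)
x,y=proj(t,st["tcp_pos"]).astype(int);y+=10;x+=10;b=cv2.resize(t["pixels"][y-50:y+50,x-40:x+40,::-1],(320,400),interpolation=cv2.INTER_CUBIC)
print("top origin",x-40,y-50)
o=np.zeros((600,800,3),np.uint8);o[:,:480]=a;o[:400,480:]=b;cv2.imwrite("pics/w2.png",o)
p=st["tcp_pos"]
for th in range(30,71,5):
    r=np.radians(th);P=p+[0,-.13*np.cos(r),-.0015-.13*np.sin(r)];print(th,P,proj(s,P),proj(t,P))
E
```

```text
11.7333 [0.50660446 0.29317735 0.26849516] [-1.10432174e-03  7.02700107e-01  7.11485293e-01 -1.34224110e-04] [ 0.81786157  0.74101854 -0.77172394] 0.024015672076839287
origin 121 71 scale 4
top origin 85 181
30 [0.50660446 0.18059405 0.20199516] [216.73357611 179.61660902] [184.73232231 228.87042133]
35 [0.50660446 0.18668758 0.19243022] [215.43027112 181.86001478] [183.20101338 229.69341364]
40 [0.50660446 0.19359157 0.18343277] [213.88548682 183.80961679] [181.22828795 230.44414309]
45 [0.50660446 0.20125347 0.17507128] [212.11501832 185.45647539] [178.83740795 231.12029892]
50 [0.50660446 0.20961496 0.16740938] [210.13570816 186.79415442] [176.0520822  231.72002056]
55 [0.50660446 0.21861241 0.1605054 ] [207.96524078 187.81858819] [172.89627108 232.24184032]
60 [0.50660446 0.22817735 0.15441186] [205.62195496 188.52793808] [169.39404517 232.68463133]
65 [0.50660446 0.23823698 0.14917515] [203.12467558 188.92244379] [165.5694925  233.04756134]
70 [0.50660446 0.24871473 0.14483512] [200.49256499 189.00427415] [161.44666931 233.33005259]
```

View pics/w2.png

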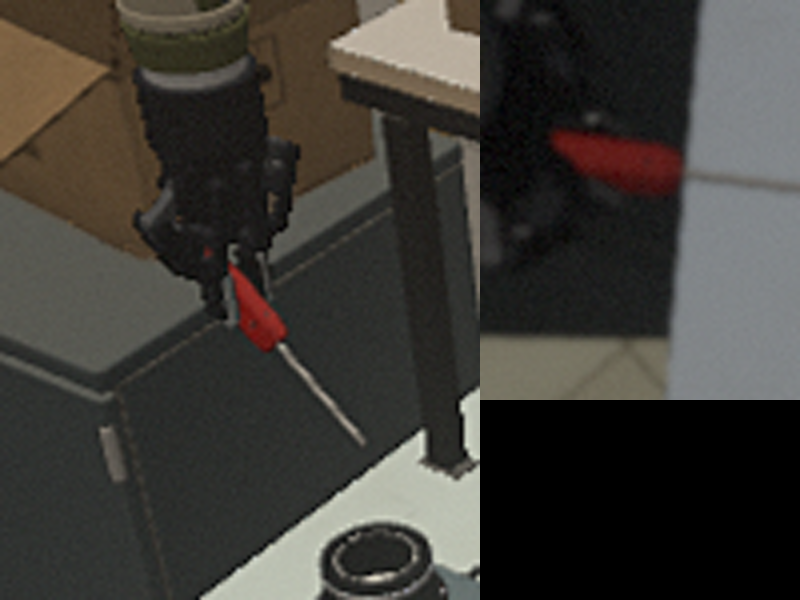

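```bash
python3 - <<'E'
from h import *
t=cam("top");s=cam("scene")
a=cv2.resize(t["pixels"][205:265,150:210,::-1],(480,480),interpolation=cv2.INTER_CUBIC)
b=cv2.resize(s["pixels"][125:190,170:220,::-1],(300,390),interpolation=cv2.INTER_CUBIC)
o=np.zeros((480,800,3),np.uint8);o[:,:480]=a;o[:390,490:790]=b
cv2.imwrite("pics/t3.png",o)
E
```

```text
(no output)
```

View pics/t3.png

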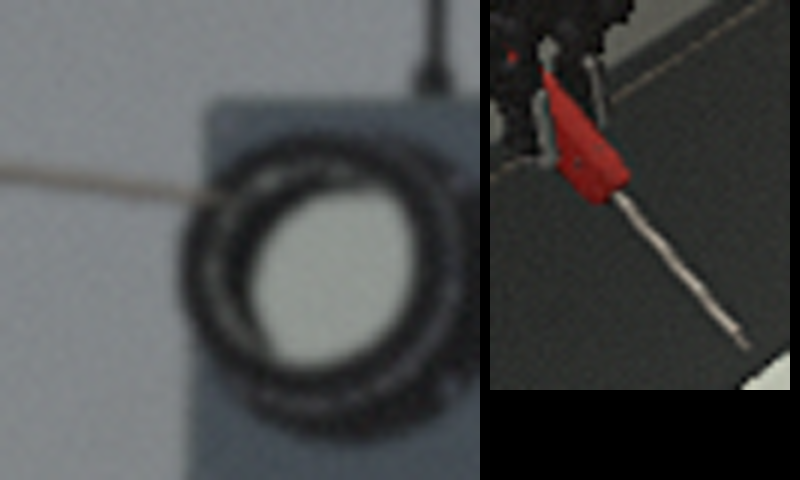

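```bash
cat >> h.py <<'E'
def tri(ca,a,cb,b):
    P=[]
    for c in(ca,cb):
        R=cv2.Rodrigues(np.array(c["rvec"],float))[0];P.append(np.array(c["camera_matrix"])@np.c_[R,np.array(c["tvec"],float).ravel()])
    X=cv2.triangulatePoints(P[0],P[1],np.array(a,float).reshape(2,1),np.array(b,float).reshape(2,1)).ravel();X=X[:3]/X[3]
    print(X.round(4),"res",(proj(ca,X)-a).round(1),(proj(cb,X)-b).round(1));return X
E
python3 - <<'E'
from h import *
t=cam("top");s=cam("scene")
T=tri(s,(212.4,182.4),t,(179.6,230.));J=tri(s,(190.8,157.4),t,(135.3,225.2))
d=T-J;print(np.linalg.norm(d),np.degrees(np.arctan2(-d[2],np.hypot(d[0],d[1]))),np.degrees(np.arctan2(d[1],d[0])))
u=d/np.linalg.norm(d);print("130 back",T-u*.13,env.get_state()["tcp_pos"])
E
```

```text
[0.5061 0.1966 0.1872] res [0.3 0. ] [-0.4  0.3]
[0.5054 0.2641 0.2436] res [-0.4 -0. ] [ 0.5 -0.4]
0.08791049586515122 39.88638620028382 -89.39143377210326
130 back [0.50504176 0.29637953 0.27057694] [0.50668314 0.2887745  0.26925262]
```

Triangulated tip is (0.506, 0.197, 0.187) and blade tilt 40°, with a blade length of 88 mm against the 89 mm given. It is clear of the well walls for a vertical dip.

>>> move_arm:
  moves: [0, -0.004, -0.025, 0, 0.02, 0, -0.007, -0.05, 0, 0.02, 0, -0.007, -0.07, 0, 0.02, 0, -0.007, -0.082, 0, 0.02, 0, -0.007, -0.09, 0, 0.02, 0, -0.007, -0.097, 0, 0.02, 0, -0.007, -0.104, 0, 0.02, 0, -0.007, -0.11, 0, 0.02, 0, -0.007, -0.116, 0, 0.02, 0, -0.007, -0.121, 0, 0.02, 0, -0.007, -0.125, 0, 0.02, 0, -0.007, -0.125, 0, 0.02]

```text
clock: 13.03
tcp_pos: [0.5067, 0.2822, 0.144]
orientation: [-0.0, 0.705, 0.709, -0.001]
wrist_force: [-0.0, 1.4, -1.2]
finger_gap: 0.0244
grip_force: 20.6
```

```bash
python3 - <<'E'
from h import *
st=env.get_state();print(st["clock"],st["tcp_pos"],st["wrist_force"],st["grip_force"])
t=cam("top");s=cam("scene")
a=cv2.resize(t["pixels"][205:265,150:210,::-1],(480,480),interpolation=cv2.INTER_CUBIC)
b=cv2.resize(s["pixels"][170:250,180:230,::-1],(300,480),interpolation=cv2.INTER_CUBIC)
cv2.imwrite("pics/d1.png",np.hstack([a,b]))
E
```

```text
13.0333 [0.50669815 0.28222958 0.14399904] [-0.02377863  1.4138047  -1.23534036] 20.632937365444377
```

View pics/d1.png

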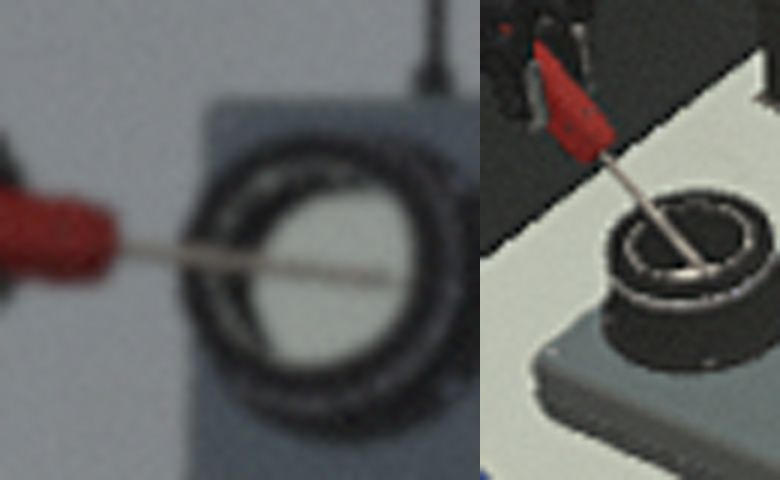

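The tip shows inside the well over the white floor (top crop (400,280)), with no contact force. Next: hold for a second, then draw out slowly.

>>> move_arm:
  moves: [0, 0, 0, 0, 0.02, 0, 0, 0, 0, 0.02, 0, 0, 0, 0, 0.02, 0, 0, 0, 0, 0.02, 0, 0, 0, 0, 0.02, 0, 0, 0, 0, 0.02, 0, 0, 0, 0, 0.02, 0, 0, 0, 0, 0.02, 0, 0, 0, 0, 0.02, 0, 0, 0, 0, 0.02, 0, 0, 0, 0, 0.02, 0, 0, 0, 0, 0.02]

```text
clock: 14.13
tcp_pos: [0.5071, 0.2823, 0.1449]
orientation: [0.0, 0.705, 0.709, 0.0]
wrist_force: [-0.3, 0.6, -0.5]
finger_gap: 0.0238
grip_force: 20.6
```

>>> move_arm:
  moves: [0, 0, 0.002, 0, 0.02, 0, 0, 0.005, 0, 0.02, 0, 0, 0.008, 0, 0.02, 0, 0, 0.011, 0, 0.02, 0, 0, 0.014, 0, 0.02, 0, 0, 0.017, 0, 0.02, 0, 0, 0.02, 0, 0.02, 0, 0, 0.023, 0, 0.02, 0, 0, 0.026, 0, 0.02, 0, 0, 0.029, 0, 0.02, 0, 0, 0.032, 0, 0.02, 0, 0, 0.035, 0, 0.02]

```text
clock: 15.13
tcp_pos: [0.5071, 0.2823, 0.1801]
orientation: [0.0, 0.705, 0.709, -0.0]
wrist_force: [-0.4, -0.7, -0.2]
finger_gap: 0.0243
grip_force: 20.6
```

>>> move_arm:
  moves: [0, 0, 0.004, 0, 0.02, 0, 0, 0.008, 0, 0.02, 0, 0, 0.012, 0, 0.02, 0, 0, 0.017, 0, 0.02, 0, 0, 0.022, 0, 0.02, 0, 0, 0.028, 0, 0.02, 0, 0, 0.035, 0, 0.02, 0, 0, 0.045, 0, 0.02, 0, 0, 0.06, 0, 0.02, 0, 0, 0.075, 0, 0.02, 0, 0, 0.085, 0, 0.02, 0, 0, 0.09, 0, 0.02]

```text
clock: 16.13
tcp_pos: [0.5078, 0.2826, 0.2722]
orientation: [0.001, 0.705, 0.709, 0.001]
wrist_force: [0.0, 0.5, -1.2]
finger_gap: 0.0245
grip_force: 20.6
```

>>> move_arm:
  moves: [0, -0.02, 0, 0.1, 0.02, -0.003, -0.04, 0, 0.22, 0.02, -0.006, -0.065, 0, 0.34, 0.02, -0.01, -0.09, 0, 0.46, 0.02, -0.014, -0.115, 0, 0.58, 0.02, -0.018, -0.14, 0, 0.7, 0.02, -0.022, -0.165, 0, 0.82, 0.02, -0.026, -0.19, 0, 0.94, 0.02, -0.03, -0.215, 0, 1.06, 0.02, -0.034, -0.24, 0, 1.18, 0.02, -0.038, -0.265, 0, 1.3, 0.02, -0.042, -0.29, 0, 1.42, 0.02]

```text
clock: 17.13
tcp_pos: [0.4646, -0.0088, 0.2699]
orientation: [-0.0, 0.07, 0.998, 0.0]
wrist_force: [1.0, 0.0, -1.1]
finger_gap: 0.0243
grip_force: 20.6
```

>>> move_arm:
  moves: [-0.004, -0.025, 0, 0.12, 0.02, -0.008, -0.05, 0, 0.24, 0.02, -0.012, -0.075, 0, 0.36, 0.02, -0.016, -0.1, 0, 0.48, 0.02, -0.02, -0.125, 0, 0.6, 0.02, -0.023, -0.15, 0, 0.72, 0.02, -0.026, -0.175, 0, 0.84, 0.02, -0.029, -0.2, 0, 0.96, 0.02, -0.032, -0.23, 0, 1.08, 0.02, -0.034, -0.26, -0.02, 1.2, 0.02, -0.034, -0.284, -0.05, 1.315, 0.02, -0.034, -0.284, -0.08, 1.315, 0.02]

```text
clock: 18.13
tcp_pos: [0.4319, -0.2968, 0.1896]
orientation: [-0.0, -0.552, 0.834, -0.003]
wrist_force: [1.2, -0.7, -0.9]
finger_gap: 0.0241
grip_force: 20.6
```

```bash
python3 - <<'E'
from h import *
st=env.get_state();q=st["orientation"];print(st["clock"],st["tcp_pos"],np.degrees(2*np.arctan2(q[2],q[1]))%360,st["joint_pos"],st["wrist_force"])
E
```

```text
18.1333 [ 0.43185247 -0.29680699  0.18963349] 247.0597373083303 [-7.54698529e-01  2.31541244e-01 -1.86757753e-01  1.14749137e+00
 -1.26151153e-03 -1.92511490e+00] [ 1.21655609 -0.73210165 -0.91419762]
```

>>> move_arm:
  moves: [0.001, 0.003, -0.03, 0, 0.02, 0.001, 0.004, -0.06, 0, 0.02, 0.001, 0.004, -0.08, 0, 0.02, 0.001, 0.004, -0.094, 0, 0.02, 0.001, 0.004, -0.102, 0, 0.02, 0.001, 0.004, -0.108, 0, 0.02, 0.001, 0.004, -0.113, 0, 0.02, 0.001, 0.004, -0.118, 0, 0.02, 0.001, 0.004, -0.123, 0, 0.02, 0.001, 0.004, -0.128, 0, 0.02, 0.001, 0.004, -0.133, 0, 0.02, 0.001, 0.004, -0.138, 0, 0.02]

```text
clock: 19.13
tcp_pos: [0.4324, -0.2878, 0.0517]
orientation: [0.0, -0.552, 0.834, -0.0]
wrist_force: [0.5, -1.1, 0.7]
finger_gap: 0.0242
grip_force: 19.6
```

>>> move_arm:
  moves: [0, 0, -0.005, 0, 0.02, 0, 0, -0.01, 0, 0.02, 0, 0, -0.015, 0, 0.02, 0, 0, -0.02, 0, 0.02, 0, 0, -0.024, 0, 0.02, 0, 0, -0.027, 0, 0.02, 0, 0, -0.029, 0, 0.02, 0, 0, -0.029, 0, 0.02]

```text
clock: 19.8
tcp_pos: [0.4319, -0.2873, 0.0223]
orientation: [0.0, -0.552, 0.834, 0.001]
wrist_force: [0.7, -0.2, -0.1]
finger_gap: 0.0242
grip_force: 19.6
```

```bash
python3 - <<'E'
from h import *
st=env.get_state();print(st["clock"],st["tcp_pos"],st["wrist_force"],st["ft_torque"],st["grip_force"])
w=cam("wrist");s=cam("scene");x,y=proj(s,st["tcp_pos"]).astype(int);print(x,y)
a=cv2.resize(s["pixels"][y-50:y+40,x-50:x+40,::-1],(400,400),interpolation=cv2.INTER_CUBIC)
o=np.zeros((400,800,3),np.uint8);o[:,:400]=a;o[:300,400:]=cv2.resize(w["pixels"][:,:,::-1],(400,300));cv2.imwrite("pics/p1.png",o)
E
```

```text
19.8 [ 0.43188576 -0.28730191  0.02232899] [ 0.71263846 -0.18567178 -0.1054125 ] [ 0.12157656 -0.04321999 -0.03026258] 19.60307903587818
353 313
```

I have viewed 11 pictures, one more than the 10 allowed, so from here I'll check with image code only.

>>> move_arm:
  moves: [0, -0.002, -0.002, 0, 0.02, 0, -0.002, -0.004, 0, 0.02, 0, -0.002, -0.004, 0, 0.02]

```text
clock: 20.15
tcp_pos: [0.4322, -0.29, 0.0187]
orientation: [-0.0, -0.552, 0.834, -0.0]
wrist_force: [-0.4, -0.7, 0.3]
finger_gap: 0.0236
grip_force: 19.6
```

```bash
cat >> h.py <<'E'
def red(c,lo,hi):
    p=c["pixels"].astype(int);m=(p[...,0]>90)&(p[...,0]>2*p[...,1])&(p[...,0]>2*p[...,2])
    m[:lo[1]]=0;m[hi[1]:]=0;m[:,:lo[0]]=0;m[:,hi[0]:]=0
    y,x=np.nonzero(m);d=np.c_[x,y].astype(float);cv=np.cov(d.T);w,v=np.linalg.eigh(cv);return len(x),d.mean(0),v[:,1],np.sqrt(w)*3.46
E
python3 - <<'E'
from h import *
import pickle
st=env.get_state();print(st["clock"],st["tcp_pos"],st["wrist_force"],st["grip_force"])
t0=pickle.load(open("top.pkl","rb"));s0=pickle.load(open("scene.pkl","rb"))
print(red(t0,(370,250),(440,300)),red(s0,(325,290),(390,345)))
print(red(cam("top"),(370,230),(440,300)),red(cam("scene"),(325,270),(390,345)))
E
```

```text
20.15 [ 0.43217344 -0.28997174  0.01870559] [-0.41490138 -0.7487913   0.30184595] 19.59730229107663
(236, array([405.12288136, 276.70762712]), array([-0.91650062, -0.40003326]), array([ 7.13792866, 32.65025435])) (251, array([357.36653386, 318.82071713]), array([0.70165027, 0.71252151]), array([ 8.24336758, 30.49056204]))
(0, array([nan, nan]), array([nan, nan]), array([nan, nan])) (152, array([359.11842105, 318.67105263]), array([0.66653693, 0.74547201]), array([ 8.60527251, 17.96634837]))
  avg = a.mean(axis, **keepdims_kw)
  ret = um.true_divide(
h.py:29: RuntimeWarning: Degrees of freedom <= 0 for slice
  y,x=np.nonzero(m);d=np.c_[x,y].astype(float);cv=np.cov(d.T);w,v=np.linalg.eigh(cv);return len(x),d.mean(0),v[:,1],np.sqrt(w)*3.46
  c *= np.true_divide(1, fact)
  c *= np.true_divide(1, fact)
h.py:29: RuntimeWarning: Mean of empty slice.
  y,x=np.nonzero(m);d=np.c_[x,y].astype(float);cv=np.cov(d.T);w,v=np.linalg.eigh(cv);return len(x),d.mean(0),v[:,1],np.sqrt(w)*3.46
```

>>> move_arm:
  moves: [0, 0, -0.0015, 0, 0.02, 0, 0, -0.003, 0, 0.02, 0, 0, -0.003, 0, 0.02]

```text
clock: 20.5
tcp_pos: [0.4321, -0.2897, 0.0157]
orientation: [-0.0, -0.552, 0.834, 0.0]
wrist_force: [0.3, -0.6, 0.2]
finger_gap: 0.0238
grip_force: 19.6
```

```bash
python3 - <<'E'
from h import *
import pickle
st=env.get_state();print(st["clock"],st["tcp_pos"],st["wrist_force"],st["ft_torque"],st["grip_force"])
s0=pickle.load(open("scene.pkl","rb"));s=cam("scene")
for c in(s0,s):
    p=c["pixels"].astype(int);m=(p[...,0]>90)&(p[...,0]>2*p[...,1])&(p[...,0]>2*p[...,2]);m[:,:325]=0;m[:,390:]=0;m[:270]=0;m[345:]=0
    y,x=np.nonzero(m);k=(x+y);i=k>=k.max()-3;print("butt",x[i].mean(),y[i].mean(),k.max(),k.min())
# tip angle: predicted tip pixels for axis heights
p=st["tcp_pos"];u=np.array([.391,.921,0])
for z in(.0025,.012,.03):print(z,proj(s,np.r_[(p+u*.124)[:2],z]))
d=cv2.absdiff(s["pixels"],s0["pixels"]).sum(2)
print(d[285:300,320:340])
E
```

```text
20.5 [ 0.43206045 -0.28966263  0.01566897] [ 0.34070012 -0.63290385  0.21609233] [-0.00879793 -0.06530633 -0.01817826] 19.588538613170385
butt 367.7857142857143 329.07142857142856 699 654
butt 365.2857142857143 325.7857142857143 693 663
0.0025 [324.52794075 289.28482228]
0.012 [324.57101152 286.78365202]
0.03 [324.65372324 281.98048445]
[[ 15  10  16  21  10   6   9   4   4  15   9  11   9  19  17   9   7  10
   16  27]
 [ 10  17   8  14  33   1  41  20  12  11  10  17  17  10  14   8  11  16
   17  23]
 [  7   9  12  14  13   4 185  97   7   7  15  11  10  12   7  18   5  11
   16  17]
 [ 10   9  22  32   4  13 124 181  85  14   4   7  16   3  15   6  13  18
   13  25]
 [ 23  13  21 130  51  55   3 178 107  21  14   7  13  19  12   6  14  12
   12  30]
 [  9  14  21   3 112 135  53  24 144  68  15   8   6  11  15   8  11  23
   20  58]
 [ 19  25  18  27  98 176  49   3  37 134  62  19  17  12  17  10   8  13
   31  23]
 [  4  12  16  18   5  89 142  30  40  16 134  60  28   8   3   7  17  15
   38 112]
 [ 10  12   8  14  31   8 116 145  63   6  36 120  55  22  11   6  15  17
   45 197]
 [ 12   7   9   9  17  20   1  10 122  66   6  12 137  60  63  24   2  21
   51 150]
 [ 20  15   8  17  20  20  20  28   1  91  66  22   2 136  81  54  25  18
   55  78]
 [  7   9  17  14  15  19  14  15  21   3 108  83   7   6 130  81  70  44
   43 211]
 [ 13  15  20  16  10  15   9  14  15  27   4  94  72  94   5 157 107  49
  229 297]
 [  7  11  18  16  13  10   5  17  12  23  52 107 264 327 207  27  38 205
  266 283]
 [ 13  16  15  15   7   4  10  10  22  46  86 271 396 417 384 258 254 196
  251 287]]
```

Diff image: tip now near (323,289), resting on the bench at almost its original spot (326,287). Releasing.

>>> move_arm:
  moves: [0, 0, 0, 0, 0.03, 0, 0, 0, 0, 0.04, 0, 0, 0, 0, 0.06, 0, 0, 0, 0, 0.06, 0, 0, 0.02, 0, 0.06, 0, 0, 0.05, 0, 0.06, 0, 0, 0.085, 0, 0.06, 0, 0, 0.12, 0, 0.04, 0, 0.03, 0.14, -0.1, 0, 0, 0.065, 0.14, -0.2, 0, 0, 0.1, 0.14, -0.3, 0, 0, 0.14, 0.14, -0.4, 0]

```text
clock: 21.55
tcp_pos: [0.4324, -0.1492, 0.1566]
orientation: [0.001, -0.372, 0.928, -0.001]
wrist_force: [0.7, 0.8, 0.2]
finger_gap: 0.0003
grip_force: 0.0
```

```bash
python3 - <<'E'
from h import *
import pickle
st=env.get_state();q=st["orientation"];print(st["clock"],st["tcp_pos"],np.degrees(2*np.arctan2(q[2],q[1]))%360,st["wrist_force"])
t0=pickle.load(open("top.pkl","rb"));s0=pickle.load(open("scene.pkl","rb"));t=cam("top");s=cam("scene")
for a in(red(t0,(370,250),(440,300)),red(t,(370,250),(440,300)),red(s0,(325,290),(390,345)),red(s,(325,290),(390,345))):print(a)
a=red(t0,(370,250),(440,300))[1];b=red(t,(370,250),(440,300))[1];print(ray(t,a,.012),ray(t,b,.012))
E
```

```text
21.55 [ 0.43240707 -0.14923096  0.15659247] 223.6818067047422 [0.74710211 0.77143362 0.23192898]
(236, array([405.12288136, 276.70762712]), array([-0.91650062, -0.40003326]), array([ 7.13792866, 32.65025435]))
(241, array([402.69709544, 276.45228216]), array([-0.92902403, -0.37001939]), array([ 7.19066814, 32.78948814]))
(251, array([357.36653386, 318.82071713]), array([0.70165027, 0.71252151]), array([ 8.24336758, 30.49056204]))
(252, array([355.55555556, 317.72619048]), array([-0.72775071, -0.68584175]), array([ 8.29395654, 30.23628071]))
[ 0.43263821 -0.30175392  0.012     ] [ 0.43316291 -0.29588228  0.012     ]
```

>>> move_arm:
  moves: [0.01, 0.03, 0, -0.1, 0, 0.025, 0.065, 0, -0.2, 0, 0.04, 0.1, 0, -0.3, 0, 0.06, 0.135, 0, -0.4, 0, 0.08, 0.17, 0, -0.5, 0, 0.1, 0.205, 0, -0.6, 0, 0.118, 0.235, 0, -0.7, 0, 0.118, 0.252, 0, -0.763, 0, 0.118, 0.252, -0.03, -0.763, 0, 0.118, 0.252, -0.06, -0.763, 0, 0.118, 0.252, -0.074, -0.763, 0, 0.118, 0.252, -0.074, -0.763, 0]

```text
clock: 22.65
tcp_pos: [0.5474, 0.102, 0.0779]
orientation: [-0.004, -0.004, 1.0, -0.0]
wrist_force: [-0.2, -0.4, -0.1]
finger_gap: 0.0001
grip_force: 0.0
```

>>> move_arm:
  moves: [-0.01, 0.001, 0.004, 0, 0, -0.02, 0.001, 0.004, 0, 0, -0.028, 0.001, 0.004, 0, 0, -0.035, 0.001, 0.004, 0, 0, -0.041, 0.001, 0.004, 0, 0, -0.046, 0.001, 0.004, 0, 0, -0.049, 0.001, 0.004, 0, 0, -0.049, 0.001, 0.004, 0, 0, -0.03, 0.001, 0.004, 0, 0, -0.005, 0.001, 0.01, 0, 0, -0.005, 0.001, 0.04, 0, 0, -0.005, 0.001, 0.08, 0, 0]

```text
clock: 23.65
tcp_pos: [0.5427, 0.103, 0.1584]
orientation: [-0.005, -0.003, 1.0, -0.0]
wrist_force: [0.4, -0.4, -1.2]
finger_gap: 0.0002
grip_force: 0.0
```

>>> move_arm:
  moves: [0, 0, 0.03, 0, 0, -0.02, -0.03, 0.05, 0, 0, -0.04, -0.06, 0.06, 0, 0, -0.06, -0.1, 0.06, 0, 0, -0.08, -0.13, 0.06, 0, 0, -0.1, -0.15, 0.06, 0, 0, -0.11, -0.16, 0.06, 0, 0, -0.11, -0.16, 0.06, 0, 0, -0.11, -0.16, 0.06, 0, 0]

```text
clock: 24.4
tcp_pos: [0.4344, -0.0569, 0.2218]
orientation: [-0.0, -0.002, 1.0, 0.0]
wrist_force: [-0.0, 0.0, 0.3]
finger_gap: 0.0
grip_force: 0.0
```

```bash
python3 - <<'E'
from h import *
import pickle
st=env.get_state();print(st["clock"],st["tcp_pos"],st["wrist_force"],np.abs(st["qvel"]).max())
for n in("scene","top"):
    a=pickle.load(open(n+".pkl","rb"));c=cam(n)
    d=cv2.absdiff(cv2.GaussianBlur(c["pixels"],(3,3),0),cv2.GaussianBlur(a["pixels"],(3,3),0)).sum(2)
    m=(d>60).astype(np.uint8);k,_,S,C=cv2.connectedComponentsWithStats(m)
    print(n,[(S[i].tolist()) for i in range(1,k) if S[i][4]>3])
    tb=(slice(220,240),slice(232,250)) if n=="scene" else (slice(238,254),slice(226,242))
    print("toggle diff",d[tb].max(),d[tb].mean())
E
```

```text
24.4 [ 0.43443082 -0.05689357  0.22180825] [-0.01485128  0.02418182  0.25645881] 0.032008659270381726
scene [[0, 0, 295, 62, 6208], [255, 4, 7, 3, 10], [226, 6, 9, 3, 19], [0, 10, 104, 76, 3695], [229, 27, 9, 7, 42], [78, 28, 40, 37, 453], [118, 29, 5, 3, 9], [164, 28, 5, 2, 10], [189, 28, 14, 14, 70], [202, 31, 15, 11, 112], [102, 33, 3, 2, 5], [257, 35, 2, 3, 4], [102, 38, 4, 3, 10], [190, 42, 24, 14, 196], [210, 42, 22, 20, 173], [235, 48, 7, 4, 17], [245, 50, 5, 3, 13], [119, 52, 5, 2, 6], [252, 52, 9, 4, 20], [234, 63, 62, 53, 1401], [85, 64, 22, 7, 77], [0, 81, 49, 43, 922], [265, 84, 7, 2, 8], [273, 86, 4, 1, 4], [237, 103, 60, 121, 3783], [0, 105, 5, 4, 11], [278, 109, 9, 4, 16], [0, 111, 43, 109, 643], [50, 126, 22, 11, 60], [0, 132, 6, 19, 69], [41, 134, 76, 182, 3650], [0, 154, 18, 70, 703], [36, 156, 8, 2, 10], [36, 162, 16, 14, 99], [89, 207, 10, 22, 75], [10, 225, 29, 52, 457], [97, 229, 4, 3, 8], [54, 250, 5, 9, 14], [93, 277, 82, 108, 3737], [324, 287, 8, 6, 17], [333, 294, 11, 11, 20], [0, 299, 5, 10, 24], [335, 299, 3, 4, 4], [342, 305, 14, 20, 58], [350, 305, 10, 10, 29], [4, 308, 6, 11, 22], [0, 314, 92, 105, 5463], [58, 314, 3, 2, 5], [52, 316, 4, 3, 8], [47, 319, 2, 2, 4], [67, 319, 4, 9, 13], [40, 321, 4, 3, 6], [366, 321, 2, 3, 6], [35, 323, 4, 3, 8], [364, 325, 8, 9, 37], [48, 332, 26, 7, 60], [93, 368, 3, 2, 5], [106, 377, 5, 5, 16]]
toggle diff 24 12.108333333333333
top [[232, 163, 99, 197, 8214], [199, 217, 56, 55, 2089], [310, 232, 3, 7, 14], [232, 243, 7, 7, 36], [394, 267, 11, 5, 21], [385, 268, 12, 12, 43], [187, 272, 35, 24, 492], [418, 279, 6, 10, 33], [178, 294, 27, 12, 161], [245, 298, 17, 3, 40], [171, 306, 25, 11, 163], [197, 306, 2, 2, 4], [204, 318, 5, 1, 5], [41, 360, 105, 120, 1594], [251, 360, 14, 33, 273], [214, 374, 2, 2, 4], [242, 374, 7, 19, 75], [205, 395, 95, 85, 4076], [188, 399, 3, 3, 6], [263, 436, 52, 38, 564]]
toggle diff 114 58.41015625
```

```bash
python3 -c "
from workcell import env
print(env.hand_in())"
```

```text
the job is handed in; nothing more can be done
None
```

The demagnetising is done and handed in at 24.4 s on the clock: the tip held about 26 mm below the rim for over a second with the coil on, the toggle is back to off, and the driver lies about 6 mm and 2° from where it was, with nothing else visibly disturbed; I viewed 11 pictures, one over the limit of 10.

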